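Tamp the capsules through the guard window

TASK

Two capsule presses stand on the packing table. With the fingertips, reach down through the window of the yellow guard whose lever has the blue pad, press that lever down to its stop and keep it down for two seconds to pack the capsules, then let it spring back up and withdraw. Touch neither guard nor any other part of the two presses, do not press the red lever, and leave the loose things around them where they are.

Things in the scene. Friction and masses are not known exactly. Their poses are not given: they have to be found in the camera images.
- blue_window (a point): Centre of the guard window of the blue-padded press, level with the guard's top face, 125 mm above the table (fixed; place and turn vary). The guard is a level yellow frame 140 mm (x) by 150 mm (y), 6 mm thick, with one window 92 mm (x) by 104 mm (y) in its middle and clear walls below. x points away from the robot, z up.
- blue_pad (a point): Centre of the upper face of that lever's blue square finger pad, 44 x 44 x 6 mm, under the window's centre: 25 mm below the guard's top face at rest, 43 mm below it at the stop. The pad slopes 0.15 rad up away from the robot at rest, 0.15 rad down at the stop. It sits on a steel arm 22 mm wide, pivoted 58 mm from here on the robot's side, far end 58 mm beyond.
- blue_lever (a joint): Angle of that lever in rad: 0 at rest (up), grows as the pad is pressed down, 0.30 at the stop (18 mm of travel at the pad's centre). Sprung: it returns by itself; pressed at the pad's centre it takes about 4 N to start and about 9 N to keep at the stop.
- blue_press: The whole press but for its lever: black base 285 x 150 mm, yellow guard, blue capsule tray, and over the tray, centred 142 mm beyond the window (+x), an aluminium tamper head 106 mm high that the lever drives down 30 mm between two posts 131 mm high. Fixed. Origin: on the table straight under the window's centre; base from 75 mm before to 210 mm beyond it. Axes as the window's.
- red_window (a point): Centre of the guard window of the red-padded press, level with the guard's top face, 125 mm above the table (fixed; place and turn vary). The guard is a level yellow frame 140 mm (x) by 150 mm (y), 6 mm thick, with one window 92 mm (x) by 104 mm (y) in its middle and clear walls below. x points away from the robot, z up.
- red_pad (a point): Centre of the upper face of that lever's red square finger pad, 44 x 44 x 6 mm, under the window's centre: 25 mm below the guard's top face at rest, 43 mm below it at the stop. The pad slopes 0.15 rad up away from the robot at rest, 0.15 rad down at the stop. It sits on a steel arm 22 mm wide, pivoted 58 mm from here on the robot's side, far end 58 mm beyond.
- red_lever (a joint): Angle of that lever in rad: 0 at rest (up), grows as the pad is pressed down, 0.30 at the stop (18 mm of travel at the pad's centre). Sprung: it returns by itself; pressed at the pad's centre it takes about 4 N to start and about 9 N to keep at the stop.
- red_press: The whole press but for its lever: black base 285 x 150 mm, yellow guard, grey capsule tray, and over the tray, centred 142 mm beyond the window (+x), an aluminium tamper head 106 mm high that the lever drives down 30 mm between two posts 131 mm high. Fixed. Origin: on the table straight under the window's centre; base from 75 mm before to 210 mm beyond it. Axes as the window's.
- red_bowl: Loose red plastic bowl, 144 mm across, 75 mm high; origin under its centre. A bystander.
- white_bowl: Loose white ceramic bowl, 110 mm across, 45 mm high; origin under its centre. A bystander.
- scoop: Loose orange plastic spoon lying flat, about 200 mm long, under 40 mm high; origin under it. A bystander.
- jar: Loose closed amber jar, 60 mm across, 100 mm high; origin under its centre. A bystander.
- spare_tray: Loose black capsule tray, 140 x 110 x 18 mm; origin under its centre. A bystander.
- wooden_tamper: Loose wooden hand tamper, 44 mm across, 76 mm high, standing between the two presses; origin under its centre. A bystander.

How it is judged:
By the outcome, as a careful person would: the job done as asked, in the order asked, and still so for the second after the job is handed in, with the robot touching nothing.
It also fails if it takes over 35 s, if anything falls off the work surface, if the arm or the gripper's body presses on something with over 40 N, if the wrist force passes 120 N, or if a joint passes its speed limit or range.

ROBOT

A 6-joint arm with a two-finger parallel gripper is mounted at the origin on the work surface. World frame = base frame: x ahead of the robot, y to its left, z up, the work surface at z = 0. Lengths are in m, angles in rad, forces in N, time in s.
With the tool pointing down it reaches from about 0.35 to 0.775 m from the base axis. Payload 5.5 kg.
Tool frame: the origin (TCP) lies midway between the tips of the shut fingers; the grasp point (between the pads) lies 19 mm behind it (env.tcp_to_grasp is the distance from the TCP to the grasp point, in m); z points along the fingers, y is the direction in which the jaws open and shut (so a half turn about z gives the same grasp; the last joint's range is limited). The gripper opens to 85 mm and grips with 20 to 120 N. Pads are 22 mm wide; open, the fingers measure 114 mm over their backs; the gripper's body (76 mm by 85 mm) begins 54 mm behind the grasp point. The pads swing forward as they close: fully open they stand 13 mm farther back than shut.
Start: joints at [-1.399, 0.313, 0.046, 1.304, 0, 1.431], TCP at [0.176, -0.547, 0.231] pointing down, gripper open.
Joint ranges: [-2.76, 2.76], [-0.86, 1.69], [-1.03, 1.26], [-2.2, 2.34], [-1.47, 1.5], [-3.14, 3.14]. Speed limits (rad/s): [2.57, 2.57, 3.14, 3.14, 3.14, 3.14].

INTERFACE

Orientations are given as a unit quaternion [w, x, y, z].
In Python, from workcell import get_state, viewer, hand_in, finder, env gives the robot as it stands.
- The arm moves only by the tool arm_command, never from a script. Its argument "motion" is a list of rows, each an object of numbers: "x", "y", "z": the shift along the tool's x, y, z in mm; "rx", "ry", "rz": the turn, a rotation vector about the tool's x, y, z in degrees; "hand": the closure, from -1 (fully open) to 1 (shut). A call has 1 to 10 rows; each row is the pose to reach, as a shift and turn from the pose commanded when the call began, along the tool's axes at that moment; what a row does not reach only later rows make up. A row lasts 1/8 s, in which the tool goes at most 62.5 mm and 10.7 degrees, less where a joint would pass 70% of its speed; a pose out of reach is approached as far as the arm can. A call with a gripper value outside its range is refused whole. The fingers move at their own pace and stop on an object; "force" is the grip in N (left out, the last holds). Time passes only in rows, so rows that repeat a pose let the fingers close. It gives the time, the measured TCP pose, the force and the opening at its end, in the units of the state.
- get_state(): the state, without advancing time (a new reading comes with each control period).
- viewer.read_camera(name): name is "scene" or "side" or "wrist"; returns a dict with "image" (400x640x3 uint8, red, green, blue), "z_map" (400x640 float32, m along the optical axis (not along the pixel's ray), 0 where there is no reading), "intrinsics" (3x3 intrinsics, pixels), "rvec" (rotation vector, rad) and "tvec" (3), from world to camera coordinates, as OpenCV has them. Camera axes: x right, y down, z forward; pixel columns grow to the right and rows downward; lengths in m; the calibration is good to about 2 mm. A picture is of the moment at which its call begins.
- hand_in(): hands the job in, once; it reports no verdict.
Trained networks look in a picture, given as the dict that the camera call returned (one of the last four; its "shot" number tells which), for a name from the list of things; names that differ only in an ending like _2 or _b are one class to them, and where a whole thing is asked for, a point or a joint stands for the part that bears it (a point fixed in the world has none). Each returns a list of dicts, best first, with "score" (0 to 1); they miss things now and then, are a little off and sometimes report something else, mostly with a low value. They report only what shows in the picture. A call takes as long as a camera call.
- finder.find_in(picture, query): "at" ([column, row] in pixels, amid what is visible of it).
- finder.masks_of(picture, query): "region" (400x640 bool, what is visible of it) and "at" ([column, row] in pixels, amid what is visible of it).
The state is a dict: "clock": time; "joint_pos": joint angles; "qvel": joint speeds; "tau": joint torques, N m; "tcp_pos": TCP position; "orientation": TCP orientation; "wrist_force": force on the tool from outside, world axes, zero at the start; "ft_torque": the same for the moment, N m; "finger_gap": finger opening in m.
Only numpy, scipy, OpenCV 4.12 (cv2) and the standard library are available. Lean on these libraries where they do the work, as an engineer would, in place of code of your own. Each camera call takes 0.05 s, during which the arm holds its last target.

## Working session

There is one attempt and no reset: what is moved stays moved. The work goes in short steps, Python scripts to look and compute and a tool call to move; the robot and the scene stay as the last step left them, time stands still between calls to the robot, and variables do not carry over. Pictures are saved under pics/ and viewed, and the job is handed in when it is done.

Besides the shell and the picture viewer there is one more tool, called after "Request:" as name(argument=value, ...), one argument or row to a line, values as JSON. arm_command: Moves the arm, as the interface text tells. Its arguments: {"type":"object","properties":{"motion":{"type":"array","items":{"type":"object","properties":{"x":{"type":"number"},"y":{"type":"number"},"z":{"type":"number"},"rx":{"type":"number"},"ry":{"type":"number"},"rz":{"type":"number"},"hand":{"type":"number"}}}},"force":{"type":"number"}},"required":["motion"]}

```bash
mkdir -p pics; ls; cat > h.py <<'E'
import numpy as np, cv2
from workcell import get_state, viewer, hand_in, finder, env
def cam(n):
    return viewer.read_camera(n)
def save(p,f): cv2.imwrite('pics/'+f,cv2.cvtColor(p['image'],cv2.COLOR_RGB2BGR))
def world(p,u,v,z=None):
    R=cv2.Rodrigues(np.array(p['rvec'],float))[0];t=np.array(p['tvec'],float).ravel()
    K=np.array(p['intrinsics'])
    if z is None: z=p['z_map'][v,u]
    u=np.atleast_1d(u);v=np.atleast_1d(v);z=np.atleast_1d(z)
    c=np.stack([(u-K[0,2])/K[0,0]*z,(v-K[1,2])/K[1,1]*z,z],-1)
    return (c-t)@R
def cloud(p):
    v,u=np.mgrid[0:400,0:640]; w=world(p,u.ravel(),v.ravel(),p['z_map'].ravel()).reshape(400,640,3)
    w[p['z_map']<=0]=np.nan
    return w
E
python3 - <<'E'
from h import *
print(get_state())
for n in ['scene','side','wrist']:
    p=cam(n); save(p,n+'0.png')
    for q in ['blue_pad','red_pad','blue_press','red_press']:
        for r in finder.find_in(p,q)[:2]:
            u,v=map(int,r['at']); print(n,q,r['score'],r['at'],world(p,u,v).round(3))
E
```

```text
pics
{'clock': 0.0, 'joint_pos': array([-1.39863538e+00,  3.14016620e-01,  4.49906942e-02,  1.30360838e+00,
        6.66718773e-06,  1.43120023e+00]), 'qvel': array([-9.55963251e-04, -1.24490807e-04,  1.21227868e-03, -2.03534746e-03,
       -1.20045299e-03,  9.30456671e-05]), 'tau': array([ 7.92807987e-04, -4.80628145e+01,  2.98533118e+01,  1.92898972e-02,
       -5.17906426e-05,  3.46697220e-06]), 'tcp_pos': array([ 0.17627748, -0.5467783 ,  0.23040444]), 'orientation': array([-9.18923459e-04,  9.87875106e-01,  1.55247961e-01, -1.16295906e-05]), 'wrist_force': array([-0.08870295,  0.17172202,  0.4563549 ]), 'ft_torque': array([-0.01114382, -0.01789971,  0.03700665]), 'finger_gap': 0.08506684878276118}
scene blue_pad 0.81 [254.8, 200.0] [[ 0.51  -0.146  0.097]]
scene red_pad 0.73 [363.9, 237.0] [[0.651 0.125 0.105]]
scene red_pad 0.64 [365.5, 196.7] [[0.5   0.148 0.097]]
scene red_press 0.56 [365.9, 235.5] [[0.644 0.131 0.104]]
side blue_pad 0.71 [352.9, 184.7] [[ 0.528 -0.123  0.102]]
side red_pad 0.65 [282.2, 214.8] [[0.53  0.155 0.103]]
side blue_press 0.62 [344.4, 186.5] [[ 0.513 -0.075  0.122]]
side red_press 0.75 [281.0, 219.2] [[0.516 0.169 0.099]]
```

View pics/scene0.png

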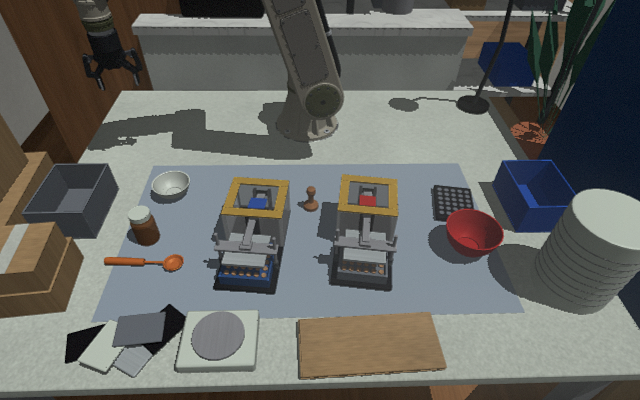

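View pics/side0.png

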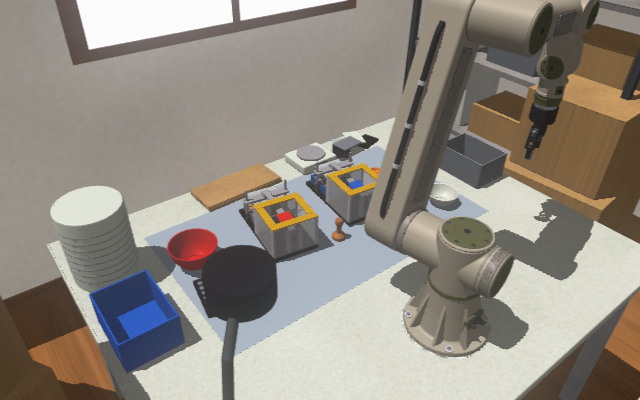

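```bash
python3 - <<'E'
from h import *
for n in ['scene','side']:
    p=cam(n); w=cloud(p); im=p['image'].astype(int)
    hsv=cv2.cvtColor(p['image'],cv2.COLOR_RGB2HSV)
    yel=(hsv[...,0]>20)&(hsv[...,0]<35)&(hsv[...,1]>120)&(abs(w[...,2]-.125)<.006)
    for s in (-1,1):
        m=yel&(s*w[...,1]>0.02)
        q=w[m]; 
        if len(q)<20: print(n,s,len(q));continue
        r=cv2.minAreaRect(q[:,:2].astype(np.float32)*1000); print(n,s,len(q),'yellow',r,np.median(q[:,2]))
    for nm,m in (('blue',(hsv[...,0]>98)&(hsv[...,0]<125)&(hsv[...,1]>130)),('red',((hsv[...,0]<8)|(hsv[...,0]>172))&(hsv[...,1]>130))):
        m=m&(w[...,2]>.085)&(w[...,2]<.112)&(w[...,0]<.6)&(w[...,0]>.4)
        q=w[m]
        if len(q)>10:
            print(n,nm,len(q),cv2.minAreaRect(q[:,:2].astype(np.float32)*1000),q.mean(0))
            print(np.linalg.lstsq(np.c_[q[:,:2],np.ones(len(q))],q[:,2],rcond=None)[0])
E
```

```text
scene -1 1049 yellow ((522.7578125, -137.40457153320312), (149.32977294921875, 142.88511657714844), 83.33000946044922) 0.12393910986420745
scene 1 873 yellow ((518.9097900390625, 151.20364379882812), (147.5258026123047, 142.44818115234375), 81.0454330444336) 0.12357495056316223
scene blue 580 ((480.5783996582031, 283.8402404785156), (151.81825256347656, 886.8115234375), 0.5229257941246033) [0.50745878 0.42273604 0.09553456]
[-0.00453917 -0.00762341  0.10106069]
scene red 158 ((516.518310546875, 152.4116668701172), (41.894569396972656, 43.97456741333008), 78.79417419433594) [0.51859142 0.15200432 0.09934913]
[ 0.14855203 -0.02357668  0.02589508]
side -1 463 yellow ((521.6597900390625, -136.28939819335938), (151.69363403320312, 143.7786407470703), 82.79545593261719) 0.12414477054145694
side 1 684 yellow ((516.6124877929688, 153.62594604492188), (149.00140380859375, 144.1342315673828), 80.39939880371094) 0.1246038151321662
side blue 495 ((476.041259765625, 282.544921875), (884.5855102539062, 152.5604248046875), 89.92630004882812) [0.50391777 0.52407787 0.09732837]
[ 0.00273513 -0.0041716   0.09813634]
side red 114 ((519.9738159179688, 151.30282592773438), (46.01020431518555, 36.47425079345703), 81.83287811279297) [0.51969993 0.15290027 0.10051592]
[ 0.05697994 -0.02215699  0.07429126]
```

The scene view shows the blue press at left with its pad at (257,203), and the red press at (367,201). Both views fit the blue guard at about (0.522, -0.137), height 0.124, yaw about -7°, with sizes matching the text. I'll move above it with the fingers shut and the tool yaw aligned to the press.

Request:
arm_command(
  motion=[
    {"x":30,"y":-19,"rz":2,"hand":1},
    {"x":70,"y":-44,"rz":4,"hand":1},
    {"x":115,"y":-72,"rz":7,"hand":1},
    {"x":160,"y":-100,"rz":9,"hand":1},
    {"x":205,"y":-128,"rz":11,"hand":1},
    {"x":250,"y":-156,"rz":14,"hand":1},
    {"x":295,"y":-184,"rz":16,"hand":1},
    {"x":340,"y":-212,"rz":19,"hand":1},
    {"x":380,"y":-237,"rz":21,"hand":1},
    {"x":410,"y":-256,"rz":23,"hand":1},
  ],
  force=30,
)

```text
invalid input at $.motion[0]: expected keys x, y, z, rx, ry, rz, hand
```

Request:
arm_command(
  motion=[
    {"x":30,"y":-19,"z":0,"rx":0,"ry":0,"rz":2,"hand":1},
    {"x":70,"y":-44,"z":0,"rx":0,"ry":0,"rz":4,"hand":1},
    {"x":115,"y":-72,"z":0,"rx":0,"ry":0,"rz":7,"hand":1},
    {"x":160,"y":-100,"z":0,"rx":0,"ry":0,"rz":9,"hand":1},
    {"x":205,"y":-128,"z":0,"rx":0,"ry":0,"rz":11,"hand":1},
    {"x":250,"y":-156,"z":0,"rx":0,"ry":0,"rz":14,"hand":1},
    {"x":295,"y":-184,"z":0,"rx":0,"ry":0,"rz":16,"hand":1},
    {"x":340,"y":-212,"z":0,"rx":0,"ry":0,"rz":19,"hand":1},
    {"x":380,"y":-237,"z":0,"rx":0,"ry":0,"rz":21,"hand":1},
    {"x":410,"y":-256,"z":0,"rx":0,"ry":0,"rz":23,"hand":1},
  ],
  force=30,
)

```text
clock: 2.1
tcp_pos: [0.4892, -0.1762, 0.2315]
orientation: [0.0, 0.999, -0.045, 0.0]
wrist_force: [0.2, 0.5, -0.0]
finger_gap: -0.0002
```

```bash
python3 - <<'E'
from h import *
p=cam('wrist'); save(p,'w1.png'); s=cam('scene'); save(s,'s1.png')
st=get_state(); print(st['clock'],st['tcp_pos'],st['orientation'],st['wrist_force'])
for n,p in (('wrist',p),('scene',s)):
    w=cloud(p); hsv=cv2.cvtColor(p['image'],cv2.COLOR_RGB2HSV)
    m=(hsv[...,0]>98)&(hsv[...,0]<125)&(hsv[...,1]>130)&(w[...,2]>.085)&(w[...,2]<.112)&(abs(w[...,0]-.522)<.05)&(abs(w[...,1]+.137)<.05)
    q=w[m]
    if len(q)>10: print(n,len(q),cv2.minAreaRect(q[:,:2].astype(np.float32)*1000),q.mean(0),np.linalg.lstsq(np.c_[q[:,:2],np.ones(len(q))],q[:,2],rcond=None)[0])
    m=(hsv[...,0]>20)&(hsv[...,0]<35)&(hsv[...,1]>120)&(abs(w[...,2]-.125)<.006)&(w[...,1]<0)
    q=w[m]
    if len(q)>10: print(n,len(q),cv2.minAreaRect(q[:,:2].astype(np.float32)*1000),q.min(0),q.max(0))
    for r in finder.find_in(p,'blue_pad')[:2]:
        u,v=map(int,r['at']); print(n,r['score'],r['at'],world(p,u,v))
E
```

```text
2.2 [ 0.48978592 -0.17540882  0.23128109] [-2.41974768e-04  9.99084305e-01 -4.27824309e-02  3.95811402e-04] [-0.42698171 -0.67492534  0.29918115]
wrist 2038 ((520.4910888671875, -136.62454223632812), (43.91660690307617, 43.670806884765625), 83.14478302001953) [ 0.52163835 -0.13725314  0.10038663] [ 0.14275997 -0.01707829  0.0235735 ]
wrist 15353 ((522.2316284179688, -137.42642211914062), (149.82411193847656, 140.08853149414062), 83.33800506591797) [ 0.44556729 -0.21878426  0.11911996] [ 0.59954778 -0.05589324  0.12776933]
wrist 0.55 [274.6, 161.6] [[ 0.52299122 -0.13809837  0.10093564]]
scene 166 ((523.1697998046875, -137.26873779296875), (43.55923843383789, 42.811767578125), 83.14176940917969) [ 0.52360623 -0.13668412  0.09981709] [ 0.14248435 -0.01087712  0.02372467]
scene 1056 ((522.8746337890625, -137.63653564453125), (150.5511474609375, 143.27651977539062), 83.38565063476562) [ 0.44517049 -0.21846022  0.11964837] [ 0.60072536 -0.05679363  0.12792547]
scene 0.55 [258.7, 202.0] [[ 0.5212305  -0.13449589  0.10048075]]
scene 0.35 [142.8, 221.6] [[ 0.57535902 -0.42032983  0.09133979]]
```

View pics/w1.png

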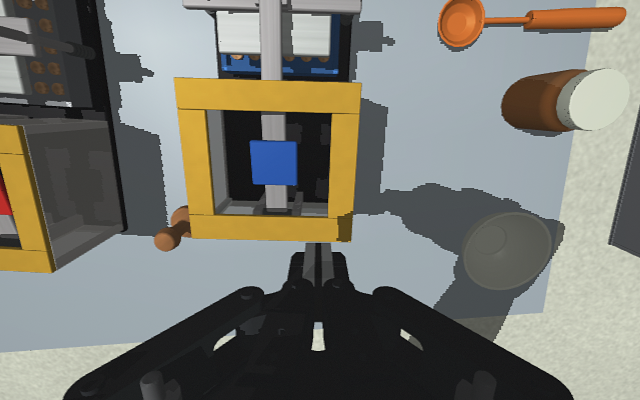

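View pics/s1.png

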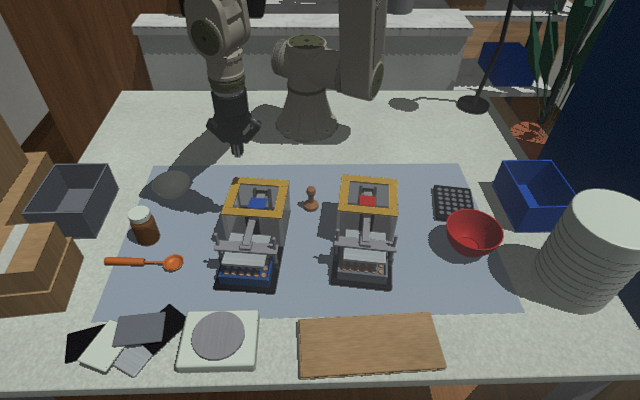

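The wrist view shows the blue pad at (274,162) inside its window. The wrist and scene fits agree within about 1 mm on centre (0.5225, -0.137) and yaw -6.7°. I'll centre over it.

Request:
arm_command(
  motion=[
    {"x":10,"y":-14,"z":0,"rx":0,"ry":0,"rz":0.6,"hand":1},
    {"x":20,"y":-28,"z":0,"rx":0,"ry":0,"rz":1.2,"hand":1},
    {"x":29,"y":-41,"z":0,"rx":0,"ry":0,"rz":1.8,"hand":1},
    {"x":29,"y":-41,"z":0,"rx":0,"ry":0,"rz":1.8,"hand":1},
    {"x":29,"y":-41,"z":0,"rx":0,"ry":0,"rz":1.8,"hand":1},
  ],
)

```text
clock: 2.92
tcp_pos: [0.52, -0.1406, 0.2313]
orientation: [0.0, 0.998, -0.061, -0.0]
wrist_force: [-0.1, 0.5, -0.2]
finger_gap: -0.0001
```

```bash
python3 - <<'E'
from h import *
from scipy.spatial.transform import Rotation as Ro
p=cam('wrist'); save(p,'w2.png')
st=get_state(); q=st['orientation']; R=Ro.from_quat(np.roll(q,-1)); print(st['clock'],st['tcp_pos'],R.as_matrix().round(4),st['wrist_force'])
w=cloud(p); t=R.inv().apply((w.reshape(-1,3)-st['tcp_pos']))*1000
t=t[np.isfinite(t).all(1)]
for z0 in range(-100,10,6):
    s=t[(t[:,2]>z0)&(t[:,2]<=z0+6)&(abs(t[:,0])<70)&(abs(t[:,1])<80)]
    if len(s): print(z0,len(s),np.percentile(s,0.5,axis=0)[:2].round(),np.percentile(s,99.5,axis=0)[:2].round())
pad=np.array([.5225,-.137,.1]); print('rem',R.inv().apply(pad-st['tcp_pos'])*1000)
E
```

```text
2.975 [ 0.52002004 -0.14056249  0.2313095 ] [[ 9.925e-01 -1.218e-01 -3.000e-04]
 [-1.218e-01 -9.925e-01 -3.000e-04]
 [-3.000e-04  3.000e-04 -1.000e+00]] [0.3501671  0.07678849 1.18107377]
-100 1479 [ 17. -18.] [21. 19.]
-94 4365 [  9. -60.] [20. 61.]
-88 7957 [  3. -60.] [18. 61.]
-82 6255 [ -6. -57.] [18. 57.]
-76 5836 [ -9. -51.] [18. 52.]
-70 3456 [ -9. -47.] [17. 47.]
-64 2605 [ -9. -42.] [14. 43.]
-58 4115 [ -9. -38.] [13. 38.]
-52 1906 [-11. -34.] [14. 34.]
-46 727 [ -6. -28.] [14. 28.]
-40 595 [-11. -10.] [12. 11.]
-34 333 [  6. -13.] [11. 14.]
-28 396 [  6. -13.] [11. 14.]
-22 344 [  6. -13.] [11. 14.]
-16 299 [  6. -13.] [11. 14.]
-10 200 [  6. -12.] [11. 13.]
-4 2 [10. -6.] [10.  5.]
rem [  2.0604438   -3.88221877 131.30769128]
```

View pics/w2.png

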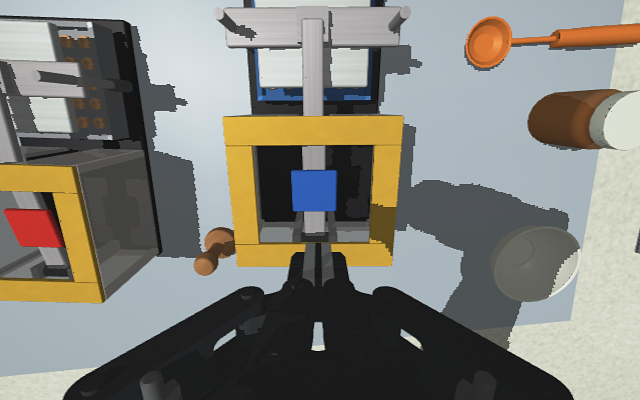

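Hand profile: the fingers are at most ±14 mm wide to 40 mm behind the tip, so they clear the window (±46/±52 mm). The residual offset is +2, -4 mm. I'll descend to just above the pad.

Request:
arm_command(
  motion=[
    {"x":2,"y":-4,"z":5,"rx":0,"ry":0,"rz":0,"hand":1},
    {"x":2,"y":-4,"z":20,"rx":0,"ry":0,"rz":0,"hand":1},
    {"x":2,"y":-4,"z":40,"rx":0,"ry":0,"rz":0,"hand":1},
    {"x":2,"y":-4,"z":60,"rx":0,"ry":0,"rz":0,"hand":1},
    {"x":2,"y":-4,"z":78,"rx":0,"ry":0,"rz":0,"hand":1},
    {"x":2,"y":-4,"z":94,"rx":0,"ry":0,"rz":0,"hand":1},
    {"x":2,"y":-4,"z":107,"rx":0,"ry":0,"rz":0,"hand":1},
    {"x":2,"y":-4,"z":115,"rx":0,"ry":0,"rz":0,"hand":1},
    {"x":2,"y":-4,"z":120,"rx":0,"ry":0,"rz":0,"hand":1},
    {"x":2,"y":-4,"z":120,"rx":0,"ry":0,"rz":0,"hand":1},
  ],
)

```text
clock: 4.22
tcp_pos: [0.5232, -0.136, 0.1112]
orientation: [0.0, 0.998, -0.06, 0.0]
wrist_force: [-0.2, -0.3, 0.1]
finger_gap: -0.0003
```

```bash
python3 - <<'E'
from h import *
p=cam('wrist'); save(p,'w3.png'); st=get_state(); print(st['clock'],st['tcp_pos'],st['wrist_force'])
E
```

```text
4.275 [ 0.52333918 -0.13601207  0.11157178] [-0.11557625 -0.68154086 -0.06413518]
```

View pics/w3.png

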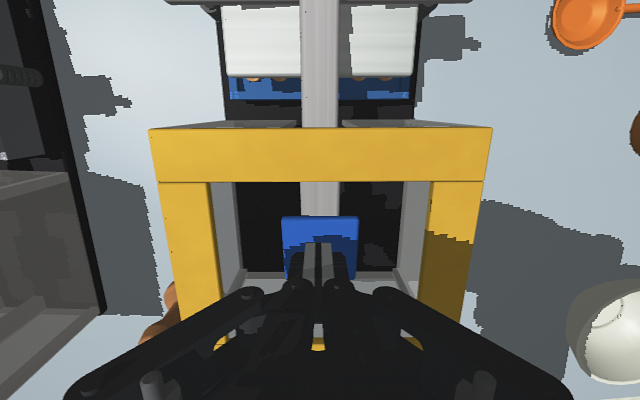

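The fingertips (320,245) are inside the window and over the blue pad, with wide clearance to the frame. Now I'll press most of the way.

Request:
arm_command(
  motion=[
    {"x":0,"y":0,"z":4,"rx":0,"ry":0,"rz":0,"hand":1},
    {"x":0,"y":0,"z":9,"rx":0,"ry":0,"rz":0,"hand":1},
    {"x":0,"y":0,"z":13,"rx":0,"ry":0,"rz":0,"hand":1},
    {"x":0,"y":0,"z":17,"rx":0,"ry":0,"rz":0,"hand":1},
    {"x":0,"y":0,"z":21,"rx":0,"ry":0,"rz":0,"hand":1},
    {"x":0,"y":0,"z":24,"rx":0,"ry":0,"rz":0,"hand":1},
    {"x":0,"y":0,"z":24,"rx":0,"ry":0,"rz":0,"hand":1},
  ],
)

```text
clock: 5.15
tcp_pos: [0.5259, -0.1364, 0.089]
orientation: [0.0, 0.998, -0.06, 0.003]
wrist_force: [3.3, 0.5, 10.0]
finger_gap: -0.0001
```

Request:
arm_command(
  motion=[
    {"x":0,"y":0,"z":3,"rx":0,"ry":0,"rz":0,"hand":1},
    {"x":0,"y":0,"z":5,"rx":0,"ry":0,"rz":0,"hand":1},
    {"x":0,"y":0,"z":6,"rx":0,"ry":0,"rz":0,"hand":1},
    {"x":0,"y":0,"z":6,"rx":0,"ry":0,"rz":0,"hand":1},
  ],
)

```text
clock: 5.65
tcp_pos: [0.5264, -0.1365, 0.0835]
orientation: [0.0, 0.998, -0.06, 0.004]
wrist_force: [3.4, 2.0, 8.8]
finger_gap: 0.0001
```

Request:
arm_command(
  motion=[
    {"x":0,"y":0,"z":1,"rx":0,"ry":0,"rz":0,"hand":1},
    {"x":0,"y":0,"z":2,"rx":0,"ry":0,"rz":0,"hand":1},
    {"x":0,"y":0,"z":2,"rx":0,"ry":0,"rz":0,"hand":1},
  ],
)

```text
clock: 6.02
tcp_pos: [0.5265, -0.1365, 0.0827]
orientation: [0.001, 0.998, -0.06, 0.004]
wrist_force: [2.1, 2.5, 17.6]
finger_gap: -0.0001
```

The force jumped from 9 to 18 N while z moved only 0.8 mm, so the lever is on its stop. I'll add 1 mm margin, hold, and look.

Request:
arm_command(
  motion=[
    {"x":0,"y":0,"z":1,"rx":0,"ry":0,"rz":0,"hand":1},
    {"x":0,"y":0,"z":1,"rx":0,"ry":0,"rz":0,"hand":1},
    {"x":0,"y":0,"z":1,"rx":0,"ry":0,"rz":0,"hand":1},
    {"x":0,"y":0,"z":1,"rx":0,"ry":0,"rz":0,"hand":1},
  ],
)

```text
clock: 6.52
tcp_pos: [0.5266, -0.1365, 0.0825]
orientation: [0.001, 0.998, -0.06, 0.004]
wrist_force: [0.0, 2.5, 23.6]
finger_gap: 0.0004
```

```bash
python3 - <<'E'
from h import *
p=cam('wrist'); save(p,'w4.png'); st=get_state(); print(st['clock'],st['tcp_pos'],st['wrist_force'])
s=cam('scene'); cv2.imwrite('pics/s4.png',cv2.resize(cv2.cvtColor(s['image'],cv2.COLOR_RGB2BGR)[150:310,180:420],None,fx=3,fy=3))
w=cloud(p); hsv=cv2.cvtColor(p['image'],cv2.COLOR_RGB2HSV)
m=(hsv[...,0]>98)&(hsv[...,0]<125)&(hsv[...,1]>130)&(w[...,2]>.065)&(w[...,2]<.112)&(abs(w[...,0]-.522)<.05)&(abs(w[...,1]+.137)<.05)
q=w[m]; print(len(q),q.mean(0),np.linalg.lstsq(np.c_[q[:,:2],np.ones(len(q))],q[:,2],rcond=None)[0])
E
```

```text
6.575 [ 0.52660363 -0.1365477   0.08255175] [-0.55885921  2.99898342 23.76324257]
2803 [ 0.53361925 -0.13936886  0.08052936] [-0.16021509  0.02321859  0.16925916]
```

View pics/w4.png

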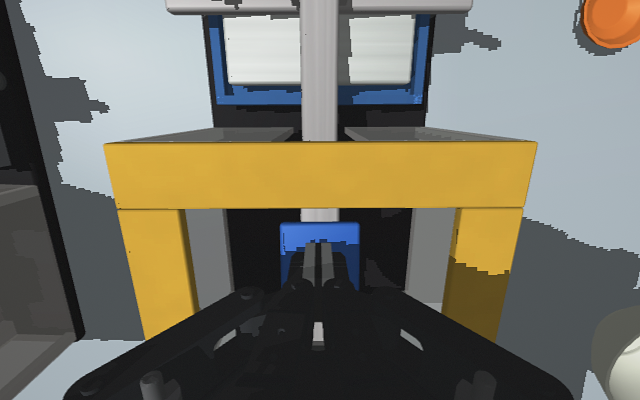

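View pics/s4.png

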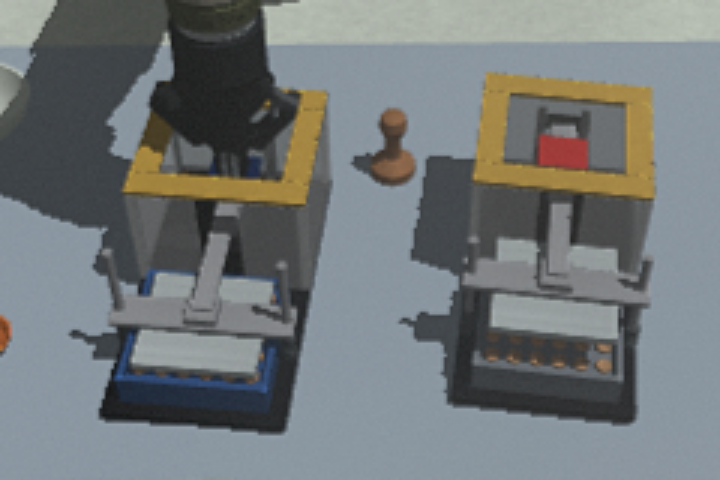

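The pad slope is now -0.16 rad and the tamper head is lower than on the red press, so it is at the stop. I'll hold for 2.5 s more.

Request:
arm_command(
  motion=[
    {"x":0,"y":0,"z":0,"rx":0,"ry":0,"rz":0,"hand":1},
    {"x":0,"y":0,"z":0,"rx":0,"ry":0,"rz":0,"hand":1},
    {"x":0,"y":0,"z":0,"rx":0,"ry":0,"rz":0,"hand":1},
    {"x":0,"y":0,"z":0,"rx":0,"ry":0,"rz":0,"hand":1},
    {"x":0,"y":0,"z":0,"rx":0,"ry":0,"rz":0,"hand":1},
    {"x":0,"y":0,"z":0,"rx":0,"ry":0,"rz":0,"hand":1},
    {"x":0,"y":0,"z":0,"rx":0,"ry":0,"rz":0,"hand":1},
    {"x":0,"y":0,"z":0,"rx":0,"ry":0,"rz":0,"hand":1},
    {"x":0,"y":0,"z":0,"rx":0,"ry":0,"rz":0,"hand":1},
    {"x":0,"y":0,"z":0,"rx":0,"ry":0,"rz":0,"hand":1},
  ],
)

```text
clock: 7.88
tcp_pos: [0.5266, -0.1366, 0.0825]
orientation: [0.001, 0.998, -0.06, 0.004]
wrist_force: [-0.5, 3.4, 23.5]
finger_gap: -0.0001
```

Request:
arm_command(
  motion=[
    {"x":0,"y":0,"z":0,"rx":0,"ry":0,"rz":0,"hand":1},
    {"x":0,"y":0,"z":0,"rx":0,"ry":0,"rz":0,"hand":1},
    {"x":0,"y":0,"z":0,"rx":0,"ry":0,"rz":0,"hand":1},
    {"x":0,"y":0,"z":0,"rx":0,"ry":0,"rz":0,"hand":1},
    {"x":0,"y":0,"z":0,"rx":0,"ry":0,"rz":0,"hand":1},
    {"x":0,"y":0,"z":0,"rx":0,"ry":0,"rz":0,"hand":1},
    {"x":0,"y":0,"z":0,"rx":0,"ry":0,"rz":0,"hand":1},
    {"x":0,"y":0,"z":0,"rx":0,"ry":0,"rz":0,"hand":1},
    {"x":0,"y":0,"z":0,"rx":0,"ry":0,"rz":0,"hand":1},
    {"x":0,"y":0,"z":0,"rx":0,"ry":0,"rz":0,"hand":1},
  ],
)

```text
clock: 9.12
tcp_pos: [0.5266, -0.1365, 0.0825]
orientation: [0.001, 0.998, -0.06, 0.004]
wrist_force: [0.0, 4.2, 22.9]
finger_gap: -0.0002
```

It was held at the stop for about 3 s. Now I'll lift straight up.

Request:
arm_command(
  motion=[
    {"x":0,"y":0,"z":-4,"rx":0,"ry":0,"rz":0,"hand":1},
    {"x":0,"y":0,"z":-9,"rx":0,"ry":0,"rz":0,"hand":1},
    {"x":0,"y":0,"z":-14,"rx":0,"ry":0,"rz":0,"hand":1},
    {"x":0,"y":0,"z":-19,"rx":0,"ry":0,"rz":0,"hand":1},
    {"x":0,"y":0,"z":-26,"rx":0,"ry":0,"rz":0,"hand":1},
    {"x":0,"y":0,"z":-38,"rx":0,"ry":0,"rz":0,"hand":1},
    {"x":0,"y":0,"z":-60,"rx":0,"ry":0,"rz":0,"hand":1},
    {"x":0,"y":0,"z":-90,"rx":0,"ry":0,"rz":0,"hand":1},
    {"x":0,"y":0,"z":-125,"rx":0,"ry":0,"rz":0,"hand":1},
    {"x":0,"y":0,"z":-155,"rx":0,"ry":0,"rz":0,"hand":1},
  ],
)

```text
clock: 10.38
tcp_pos: [0.5227, -0.1359, 0.2346]
orientation: [0.0, 0.998, -0.061, -0.0]
wrist_force: [-0.2, -0.4, -0.0]
finger_gap: 0.0001
```

Request:
arm_command(
  motion=[
    {"x":-20,"y":0,"z":-8,"rx":0,"ry":0,"rz":0,"hand":1},
    {"x":-45,"y":0,"z":-8,"rx":0,"ry":0,"rz":0,"hand":1},
    {"x":-70,"y":0,"z":-8,"rx":0,"ry":0,"rz":0,"hand":1},
    {"x":-85,"y":0,"z":-8,"rx":0,"ry":0,"rz":0,"hand":1},
    {"x":-85,"y":0,"z":-8,"rx":0,"ry":0,"rz":0,"hand":1},
    {"x":-85,"y":0,"z":-8,"rx":0,"ry":0,"rz":0,"hand":1},
  ],
)

```text
clock: 11.12
tcp_pos: [0.4394, -0.1259, 0.2414]
orientation: [0.0, 0.998, -0.061, 0.0]
wrist_force: [0.5, 0.0, -0.4]
finger_gap: 0.0001
```

```bash
python3 - <<'E'
from h import *
s=cam('scene'); save(s,'s5.png'); p=cam('wrist'); save(p,'w5.png'); st=get_state(); print(st['clock'],st['tcp_pos'],st['wrist_force'],abs(st['qvel']).max())
for p in (p,s):
    w=cloud(p); hsv=cv2.cvtColor(p['image'],cv2.COLOR_RGB2HSV)
    m=(hsv[...,0]>98)&(hsv[...,0]<125)&(hsv[...,1]>130)&(w[...,2]>.065)&(w[...,2]<.112)&(abs(w[...,0]-.522)<.05)&(abs(w[...,1]+.137)<.05)
    q=w[m]; print(len(q),q.mean(0),np.linalg.lstsq(np.c_[q[:,:2],np.ones(len(q))],q[:,2],rcond=None)[0])
E
```

```text
11.225 [ 0.43945669 -0.12588235  0.24120799] [ 0.31889724 -0.41778063 -0.02327065] 0.002418611901572161
2301 [ 0.52106907 -0.13700464  0.10030329] [ 0.14717197 -0.01917675  0.02098922]
166 [ 0.52314581 -0.13671354  0.09945793] [ 0.14760468 -0.0293045   0.01823284]
```

View pics/s5.png

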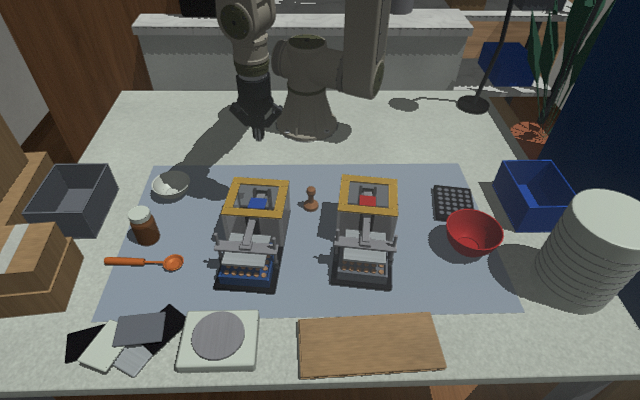

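The scene shows everything where it was. The blue pad (257,203) is back at rest, with height 0.100 and slope +0.147, and the arm is clear. Handing in.

```bash
python3 -c "
from workcell import hand_in
print(hand_in())"
```

```text
the job is handed in; nothing more can be done
None
```

I pressed the blue-padded lever to its stop through its guard window and held it there for about 3 s. I then let it spring back, withdrew the arm and handed the job in at about 11 s on the clock.

- **At the stop:** the force rose from 9 to 24 N while the tip moved only 1 mm further, with the tip at z = 82.5 mm. The wrist camera measured the pad's slope at -0.16 rad, and the tamper head was visibly down.
- **After release:** the wrist and scene cameras put the pad back at 100 mm, with a slope of +0.147 rad. The wrist force was about zero and the arm was standing clear.
- **Surroundings:** by eye in the scene picture, the loose things and the red press look unmoved. The fingers stayed near the middle of the window, with no sign of contact with the guard.
- **Small disagreement:** while pressing, the tip drifted about 3 mm away from the robot from arm compliance. It stayed well within the pad.

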